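Unlock the balance keypad and tare the cup

ROBOT

A 6-joint arm with a two-finger parallel gripper is mounted at the origin on the work surface. World frame = base frame: x ahead of the robot, y to its left, z up, the work surface at z = 0. Lengths are in mm, angles in rad, forces in N, time in s.
With the tool pointing down it reaches from about 400 to 925 mm from the base axis. Payload 3.4 kg.
Tool frame: the origin (TCP) lies on the centre line of the jaws, within the pads' length; the fingertips stand 17 mm ahead of it and the grasp point (between the pads) lies 2 mm behind it; z points along the fingers, y is the line along which they close (so a half turn about z gives the same grasp; the last joint's range is limited). The gripper opens to 85 mm and grips with 20 to 120 N. Pads are 22 mm wide; open, the fingers measure 114 mm over their backs; the gripper's body (76 mm by 85 mm) begins 54 mm behind the grasp point. The pads swing forward as they close: fully open they stand 13 mm farther back than shut.
Start: joints at [-1.339, 0.307, 1.506, -0, 1.328, -0.073], TCP at [173.083, -548.337, 248.305] pointing down, gripper open.
Joint ranges: [-3.12, 3.12], [-1.05, 2.28], [0.14, 2.33], [-1.42, 4.57], [0.1, 2.73], [-2.68, 2.68]. Speed limits (rad/s): [2.57, 2.57, 3.14, 3.14, 3.14, 3.14].

INTERFACE

Orientations are given as [roll, pitch, yaw] about the fixed x, y, z axes, in that order (R = Rz(yaw) Ry(pitch) Rx(roll)).
In Python, from rig import readout, get_image, job_done gives the robot as it stands. The module is installed in compiled form; this text tells all that it offers.
- The arm moves only by the shell command python3 -m pendant 'ROWS'. ROWS is JSON, a list of rows, each a list of 7 numbers: the finger opening in m, from 0 to 0.0854, then the shift along the tool's x, y, z in m, then the turn, a rotation vector about the tool's x, y, z in rad. A call has 1 to 8 rows; each row is the pose to reach, as a shift and turn from the pose commanded when the call began, along the tool's axes at that moment; what a row does not reach only later rows make up. A row lasts 1/10 s, in which the tool goes at most 50 mm and 8.59 degrees, less where a joint would pass 70% of its speed; a pose out of reach is approached as far as the arm can. A call with a gripper value outside its range is refused whole. The fingers move at their own pace and stop on an object; the grip force is fixed at half the most. Time passes only in rows, so rows that repeat a pose let the fingers close. It gives the time, the measured TCP pose, the force, the opening and the grip force at its end, in the units of the state.
- readout.get_obs(): the state, without advancing time (a new reading comes with each control period).
- get_image(name): name is "scene" or "top" or "wrist"; returns a dict with "img" (400x640x3 uint8, red, green, blue), "depth" (400x640 float32, mm along the optical axis (not along the pixel's ray), 0 where there is no reading), "camera_matrix" (3x3 intrinsics, pixels), "dist_coeffs" ([k1, k2, p1, p2, k3] as OpenCV has them; the pictures are not rectified), "R" (3x3) and "t" (3): a world point X has camera coordinates R X + t. Camera axes: x right, y down, z forward; pixel columns grow to the right and rows downward; lengths in mm; the calibration is good to about 2 mm. A picture is of the moment at which its call begins.
- job_done(): hands the job in; it is judged then, once.
The state is a dict: "clock": time; "q": joint angles; "dq": joint speeds; "joint_torque": joint torques, N m; "position": TCP position; "eef_rot": TCP orientation; "ft_force": force on the tool from outside, world axes, zero at the start; "torque": the same for the moment, N m; "width": finger opening in mm; "finger_force": force on a finger pad.
Only numpy, scipy, OpenCV 4.12 (cv2) and the standard library are available. Lean on these libraries where they do the work, as an engineer would, in place of code of your own. Each camera call takes 0.05 s, during which the arm holds its last target. There are 200 camera calls.

TASK

The keypad of the lab balance is locked and the empty cup on its pan has to be tared. Press the two round keys down together, one fingertip on each, hold both fully down for three seconds and let them come up to unlock the keypad; then press the long tare bar at the front edge fully down and let it come back up. Leave the two small keys between the round ones alone, and do not lift or shift the cup or anything standing beside the balance.

Things in the scene. Friction and masses are not known exactly. Their poses are not given: they have to be found in the camera images.
- balance: top-loading lab balance, white, fixed, 330 mm deep (x) by 206 mm wide (y). Origin: centre of its underside; x points from its front to its rear, y to the left, z up. The front 120 mm is a console sloping up to the rear at 8 degrees, 46 to 63 mm high, with the tare bar in front, a row of keys (round, small, small, round), then a flush display. Behind: deck 70 mm high, pan top 84 mm
- key_left_top (a point): middle of the top of the left round key, white, domed, 22 mm diameter, 32 mm left (+y) of the balance's middle line; 8.5 mm proud of the console face when up, 4.5 mm when down. The round keys lie 64 mm apart along the balance's y axis, both about 63 mm above the table. Site axes: z square out of the console face, x up the slope, y left
- key_right_top (a point): the same for the right round key (y = -32 mm from the balance's middle line)
- tare_bar_top (a point): middle of the top of the tare bar, a white bar key 96 mm long (y) by 18 mm deep (x), flat on top, 8.5 mm proud of the console face when up, 4.5 mm when down; 40 mm in front of the row of round keys. It may be pressed anywhere along its length. Axes as for the round keys
- key_left (a joint): travel of the left round key: 0 = up (at rest), 0.004 m = fully down; moves along the key's own -z (square to the sloping console). Spring: starts to move at 1 N, fully down at 3.5 N, comes back up by itself
- key_right (a joint): travel of the right round key: 0 = up (at rest), 0.004 m = fully down; moves along the key's own -z (square to the sloping console). Spring: starts to move at 1 N, fully down at 3.5 N, comes back up by itself
- tare_bar (a joint): travel of the tare bar: 0 = up (at rest), 0.004 m = fully down; moves along the key's own -z (square to the sloping console). Spring: starts to move at 1 N, fully down at 3.5 N, comes back up by itself
- small_left_top (a point): middle of the top of the left small key, 13 mm (y) by 10 mm (x), standing 4 mm out of the face, 9 mm to the left of the middle line, in the row of the round keys; not to be pressed
- small_right_top (a point): the same for the right small key, 9 mm to the right of the middle line; not to be pressed
- small_left (a joint): travel of the left small key: 0 = up, 0.0025 m = fully down; must stay up
- small_right (a joint): travel of the right small key: 0 = up, 0.0025 m = fully down; must stay up
- cup_center (a point): centre (half-way up) of the empty white plastic cup standing loose on the pan, 85 mm high, 72 mm across the rim, 30 g; stays where it is
- tube_rack: loose clear tube rack with white capped tubes beside the balance, 75 x 115 mm, 53 mm high; origin at the centre of its underside; left alone
- cup_stack: loose stack of nested white cups beside the balance, 72 mm across, 118 mm high; origin at the centre of its underside; left alone
- spatula: loose flat wooden sampling spatula (a plain stick with round ends) lying on the table beside the console, 150 x 18 x 4 mm, long along its own x; origin under its middle; left alone

How it is judged:
By the outcome, as a careful person would: the job done as asked, in the order asked, and still so for the second after the job is handed in, with the robot touching nothing.
It also fails if it takes over 51 s, if anything falls off the work surface, if the arm or the gripper's body presses on something with over 40 N, if the wrist force passes 120 N, or if a joint passes its speed limit or range.

## Working session

There is one attempt and no reset: what is moved stays moved. The work goes in short steps, Python scripts to look and compute and a shell command to move; the robot and the scene stay as the last step left them, time stands still between calls to the robot, and variables do not carry over. Pictures are saved under pics/ and viewed, at most 10 in all, crops included, and the job is handed in when it is done.

```bash
mkdir -p pics
python3 - <<'E'
from rig import readout,get_image
import cv2,numpy as np
o=readout.get_obs();print({k:np.round(v,3).tolist() for k,v in o.items()})
for n in("scene","top"):
    d=get_image(n);cv2.imwrite(f"pics/{n}0.png",d["img"][:,:,::-1]);np.savez(f"{n}0.npz",**d)
    print(n,d["camera_matrix"].round(1).tolist(),d["dist_coeffs"],d["R"].round(3).tolist(),d["t"])
E
```

```text
{'clock': 0.0, 'q': [-1.338, 0.308, 1.508, -0.0, 1.328, -0.073], 'dq': [0.001, -0.0, 0.001, 0.0, 0.001, 0.001], 'joint_torque': [0.001, -45.754, -25.191, -0.0, 0.013, -0.0], 'position': [172.926, -547.703, 247.379], 'eef_rot': [-3.14, -0.0, 0.306], 'ft_force': [0.49, -0.103, 0.947], 'torque': [-0.019, 0.046, 0.02], 'finger_force': 0.0, 'width': 85.214}
scene [[423.2, 0.0, 321.3], [0.0, 423.2, 195.9], [0.0, 0.0, 1.0]] [-0.10744754  0.          0.          0.          0.        ] [[0.142, 0.99, -0.019], [0.599, -0.101, -0.794], [-0.788, 0.102, -0.607]] [-130.37882569 -285.37879347 1350.69905226]
top [[425.1, 0.0, 310.5], [0.0, 425.1, 194.5], [0.0, 0.0, 1.0]] [-0.04425273  0.          0.          0.          0.        ] [[-0.006, -1.0, -0.016], [-0.998, 0.007, -0.065], [0.065, 0.016, -0.998]] [ 83.18128934 608.69646338 974.89136587]
```

View pics/top0.png

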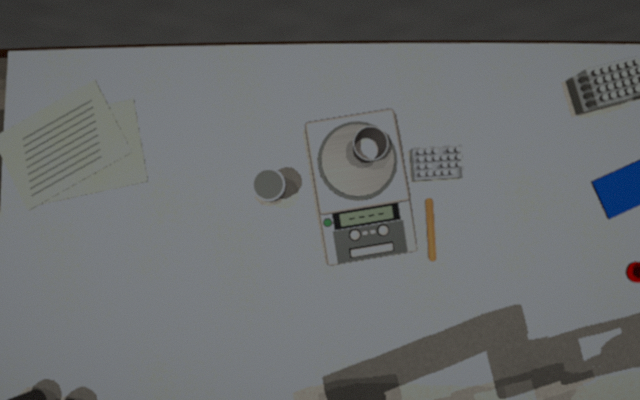

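View pics/scene0.png

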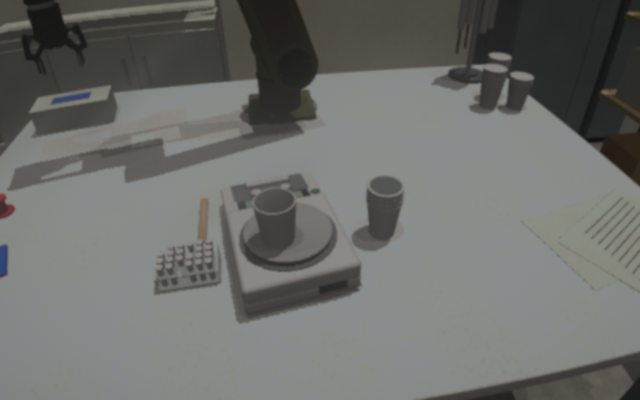

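The top view shows the balance console facing the robot: round keys near (355,235) and (383,231), the tare bar near (372,250), and the spatula at (431,229). The scene view only shows the console from behind, partly hidden by the cup. I'll measure the keys from the top view.

```bash
cat > h.py <<'E'
import numpy as np,cv2
def ray(d,uv,z):
    K,D,R,t=d["camera_matrix"],d["dist_coeffs"],d["R"],d["t"]
    p=cv2.undistortPoints(np.array([[uv]],float),K,D)[0,0]
    c=-R.T@t; v=R.T@np.array([p[0],p[1],1]); return c+v*(z-c[2])/v[2]
def blobs(d,roi,th,amin):
    x0,y0,x1,y1=roi
    g=cv2.cvtColor(d["img"],cv2.COLOR_RGB2GRAY)[y0:y1,x0:x1]
    n,l,s,_=cv2.connectedComponentsWithStats((g>th).astype(np.uint8))
    out=[]
    for i in range(1,n):
        if s[i,4]>=amin:
            w=np.where(l==i,g.astype(float)-th+10,0);ys,xs=np.nonzero(l==i)
            out.append((s[i,4],np.average(xs,weights=w[ys,xs])+x0,np.average(ys,weights=w[ys,xs])+y0,s[i,2],s[i,3]))
    return out
E
python3 - <<'E'
from h import *
d=dict(np.load("top0.npz"))
g=cv2.cvtColor(d["img"],cv2.COLOR_RGB2GRAY)[224:262,332:408]
print(g[6:16:3,12:62:2])
for th in(120,140):
  for b in blobs(d,(338,225,404,260),th,8):
    print(th,np.round(b,1),ray(d,b[1:3],63 if b[2]<242 else 57).round(1))
c=cv2.resize(d["img"][190:275,300:445],None,fx=5,fy=5,interpolation=2)
cv2.imwrite("pics/crop0.png",c[:,:,::-1])
# balance outline corners: bright deck edges
E
```

```text
[[ 80  81  77  53  68  86  85  57  68  77  83  84  72  96 113 109  69  77
  125 123 125 121  79  69  74]
 [ 76  78  66  78 125 125 123 116  59 101 125 118  83  91 111  96  73  56
  103 121 121  98  67  73  71]
 [ 77  77  65  82 124 123 124 115  67  75  72  72  73  72  71  75  72  76
   65  64  65  70  72  75  71]
 [ 74  73  77  62  73 101  86  61  72  74  75  74  74  75  73  73  74  73
   71  71  71  70  72  72  73]]
120 [ 38.  382.6 229.8   7.    7. ] [526.6 -81.7  63. ]
120 [ 36.  354.3 234.7   7.    7. ] [516.2 -18.4  63. ]
120 [195.  371.3 249.7  40.   11. ] [482.2 -56.5  57. ]
120 [ 89.  393.1 257.6  28.    6. ] [ 464.4 -104.9   57. ]
```

View pics/crop0.png

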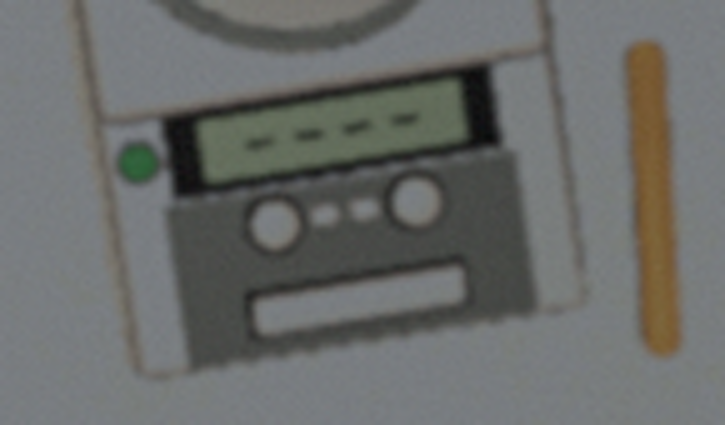

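The crop shows clean outlines: round keys at (274,223) and (414,200), bar centre at about (358,299). The measured key spacing is 64.1 mm and the bar falls where it should, so I'll plan the approach.

```bash
cat > go.py <<'E'
import sys
from h import *
from rig import readout
from scipy.spatial.transform import Rotation as Ro
yaw=np.arctan2(10.4,63.3)
Rb=Ro.from_euler('z',yaw).as_matrix()@Ro.from_euler('y',-8,degrees=True).as_matrix() # key axes
Rt=Rb@np.diag([1,-1,-1.])
mid=np.array([521.4,-50.05,63.])
def to(p):  # p: mm in key axes from mid of the round key tops
    o=readout.get_obs();R=Ro.from_euler('xyz',o["eef_rot"]).as_matrix()
    print("in key frame:",(Rb.T@(o["position"]-mid)).round(2),"F key axes",(Rb.T@o["ft_force"]).round(2),"T",o["torque"].round(2),"w",o["width"].round(1),"t",o["clock"])
    print("shift m",(R.T@(mid+Rb@np.array(p)-o["position"])/1000).round(4),"turn",Ro.from_matrix(R.T@Rt).as_rotvec().round(4))
if __name__=="__main__": to([float(a) for a in sys.argv[1:4]])
E
python3 go.py 0 0 80
```

```text
Traceback (most recent call last):
  File "go.py", line 13, in <module>
    if __name__=="__main__": to([float(a) for a in sys.argv[1:4]])
                             ~~^^^^^^^^^^^^^^^^^^^^^^^^^^^^^^^^^^^
  File "go.py", line 11, in to
    print("in key frame:",(Rb.T@(o["position"]-mid)).round(2),"F key axes",(Rb.T@o["ft_force"]).round(2),"T",o["torque"].round(2),"w",o["width"].round(1),"t",o["clock"])
                                                                                                                                      ^^^^^^^^^^^^^^^^
AttributeError: 'float' object has no attribute 'round'
```

```bash
sed -i 's/o\["width"\].round(1)/round(o["width"],1)/' go.py; python3 go.py 0 0 80
```

```text
in key frame: [-394.73 -434.63  241.77] F key axes [ 0.59 -0.12  0.62] T [-0.02 -0.04 -0.  ] w 85.3 t 0.1
shift m [ 0.4711 -0.3711  0.106 ] turn [-0.0118  0.1394  0.1426]
```

```bash
R='[0.05,0.471,-0.371,0.106,-0.0118,0.1394,0.1426]'; python3 -m pendant '[[0.05,0.471,-0.371,0.05,-0.0118,0.1394,0.1426],[0.05,0.471,-0.371,0.05,-0.0118,0.1394,0.1426],[0.05,0.471,-0.371,0.05,-0.0118,0.1394,0.1426],[0.05,0.471,-0.371,0.05,-0.0118,0.1394,0.1426],[0.05,0.471,-0.371,0.05,-0.0118,0.1394,0.1426],[0.05,0.471,-0.371,0.05,-0.0118,0.1394,0.1426],[0.05,0.471,-0.371,0.05,-0.0118,0.1394,0.1426],[0.05,0.471,-0.371,0.05,-0.0118,0.1394,0.1426]]'; python3 go.py 0 0 80
```

```text
clock: 0.9
position: [397.9, -217.0, 214.8]
eef_rot: [3.14, -0.14, 0.163]
ft_force: [0.5, -0.5, 1.0]
width: 49.7
finger_force: 0.0
in key frame: [-126.34 -144.71  171.09] F key axes [ 0.52 -0.53  0.93] T [-0.04  0.02  0.02] w 49.7 t 0.9
shift m [ 0.1263 -0.1449  0.0908] turn [ 0.0019 -0.0002 -0.0003]
```

```bash
python3 -m pendant '[[0.05,0.126,-0.145,0.091,0.002,0,0],[0.05,0.126,-0.145,0.091,0.002,0,0],[0.05,0.126,-0.145,0.091,0.002,0,0],[0.05,0.126,-0.145,0.091,0.002,0,0],[0.05,0.126,-0.145,0.091,0.002,0,0],[0.05,0.126,-0.145,0.091,0.002,0,0],[0.05,0.126,-0.145,0.091,0.002,0,0],[0.05,0.126,-0.145,0.091,0.002,0,0]]'; python3 go.py 0 0 30
python3 - <<'E'
from h import *
from rig import get_image
for n in("wrist","top"):
    d=get_image(n);np.savez(n+"1.npz",**d)
    im=d["img"] if n=="wrist" else cv2.resize(d["img"][180:290,280:460],None,fx=4,fy=4,interpolation=2)
    cv2.imwrite(f"pics/{n}1.png",im[:,:,::-1])
E
```

```text
clock: 1.7
position: [509.0, -54.9, 142.7]
eef_rot: [3.141, -0.14, 0.162]
ft_force: [0.6, 0.2, 0.4]
width: 49.7
finger_force: 0.0
in key frame: [-1.79 -2.79 80.73] F key axes [0.66 0.08 0.33] T [0.01 0.09 0.03] w 49.7 t 1.7
shift m [ 0.0018 -0.0028  0.0507] turn [ 0.0005 -0.0002 -0.0012]
```

View pics/wrist1.png

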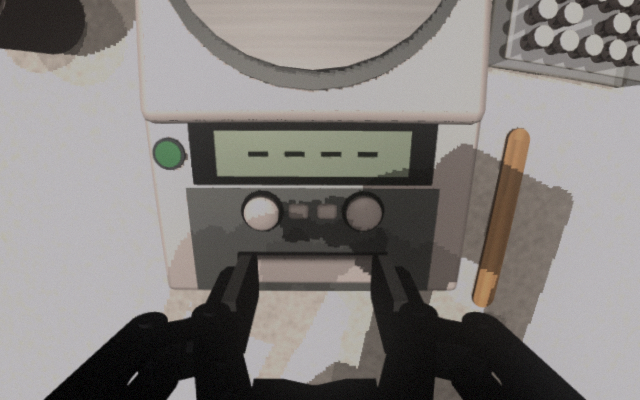

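The wrist view shows the keys at (262,211) and (363,211), roughly centred between the fingertips at x≈245 and 390. I'll check them by ray casting.

Run:
```python
from h import *
from go import Rb,mid
d=dict(np.load("wrist1.npz"))
hsv=cv2.cvtColor(d["img"],cv2.COLOR_RGB2GRAY)
g=cv2.medianBlur(hsv,3)
c=cv2.HoughCircles(g[185:240,225:400],cv2.HOUGH_GRADIENT,1,60,param1=80,param2=12,minRadius=14,maxRadius=24)
print(c)
P=[]
for x,y,r in c[0]:
    p=ray(d,(x+225,y+185),62); P.append(p); print(x+225,y+185,r,p.round(1),(Rb.T@(p-mid)).round(1))
print("cam pos key frame",(Rb.T@(-d["R"].T@d["t"]-mid)).round(1))
# fingertips: closest depth
dp=d["depth"]; print(dp[240:300:6,225:265:4].round(0).tolist()); print(dp[211,262],dp[211,363])
```

```text
[[[136.5  25.5  19.9]
  [ 36.5  25.5  21. ]]]
361.5 210.5 19.9 [529.5 -80.2  62. ] [  2.9 -31.1  -1.4]
261.5 210.5 21.0 [519.6 -19.3  62. ] [ 3.  30.6 -1.4]
cam pos key frame [ 80.2  -1.8 205.9]
[[235.0, 236.0, 235.0, 235.0, 235.0, 236.0, 234.0, 234.0, 235.0, 235.0], [238.0, 237.0, 237.0, 236.0, 237.0, 236.0, 236.0, 237.0, 235.0, 237.0], [238.0, 237.0, 238.0, 238.0, 237.0, 236.0, 237.0, 237.0, 238.0, 236.0], [240.0, 239.0, 239.0, 240.0, 148.0, 148.0, 148.0, 148.0, 233.0, 234.0], [240.0, 241.0, 240.0, 143.0, 143.0, 143.0, 144.0, 146.0, 156.0, 231.0], [146.0, 147.0, 139.0, 139.0, 138.0, 139.0, 138.0, 146.0, 157.0, 233.0], [142.0, 142.0, 134.0, 134.0, 136.0, 134.0, 138.0, 146.0, 155.0, 234.0], [138.0, 130.0, 130.0, 130.0, 130.0, 129.0, 136.0, 146.0, 156.0, 245.0], [134.0, 128.0, 127.0, 127.0, 128.0, 129.0, 137.0, 146.0, 155.0, 247.0], [123.0, 123.0, 124.0, 125.0, 123.0, 128.0, 137.0, 147.0, 156.0, 298.0]]
219.7009 221.00371
```

```bash
python3 - <<'E'
from h import *
from go import Rb,mid
d=dict(np.load("wrist1.npz"))
v,u=np.mgrid[0:400,0:640]
p=cv2.undistortPoints(np.stack([u,v],-1).reshape(-1,1,2).astype(float),d["camera_matrix"],d["dist_coeffs"]).reshape(400,640,2)
X=np.dstack([p,np.ones((400,640))])*d["depth"][...,None]
W=((X-d["t"])@d["R"]-mid)@Rb   # key frame
for uv in((262,211),(363,211)): print("key",uv,np.median(W[uv[1]-5:uv[1]+6,uv[0]-5:uv[0]+6].reshape(-1,3),0).round(1))
print("face",np.median(W[235:245,290:340].reshape(-1,3),0).round(1))
F=W[240:330].reshape(-1,3);F=F[(d["depth"][240:330].ravel()>80)&(F[:,2]>30)&(F[:,2]<110)]
for s in(1,-1):
    f=F[F[:,1]*s>0]; zmin=np.percentile(f[:,2],1); 
    for a in (0,4,8):
        t=f[(f[:,2]>=zmin+a-2)&(f[:,2]<zmin+a+2)]
        print(s,"zmin",zmin.round(1),a,len(t),np.percentile(t,[3,97],axis=0).round(1).tolist())
E
python3 go.py 0 0 30
```

```text
key (262, 211) [ 3.1 30.2 -0.3]
key (363, 211) [  3.  -31.9  -0.2]
face [-19.9  -2.1  -8.2]
1 zmin 68.0 0 63 [[-11.2, 22.9, 66.4], [8.8, 23.8, 69.9]]
1 zmin 68.0 4 157 [[-9.7, 23.0, 70.3], [10.3, 34.1, 73.9]]
1 zmin 68.0 8 216 [[-10.5, 23.0, 74.2], [10.2, 35.3, 78.0]]
-1 zmin 68.3 0 60 [[-11.2, -27.4, 66.5], [8.5, -26.6, 70.1]]
-1 zmin 68.3 4 154 [[-10.4, -37.6, 70.4], [10.3, -26.6, 74.1]]
-1 zmin 68.3 8 213 [[-11.0, -39.4, 74.4], [10.2, -26.6, 78.1]]
in key frame: [-1.62 -2.97 80.9 ] F key axes [0.23 0.17 0.68] T [-0.01  0.04  0.02] w 50.4 t 1.8
shift m [ 0.0016 -0.003   0.0509] turn [ 0.0006 -0.0009 -0.0019]
```

```bash
python3 -m pendant '[[0.058,0.003,-0.003,0.025,0,0,-0.001],[0.058,0.003,-0.003,0.045,0,0,-0.001],[0.058,0.003,-0.003,0.06,0,0,-0.001],[0.058,0.003,-0.003,0.064,0,0,-0.001],[0.058,0.003,-0.003,0.064,0,0,-0.001],[0.058,0.003,-0.003,0.064,0,0,-0.001],[0.058,0.003,-0.003,0.064,0,0,-0.001]]'; python3 go.py 1.5 0.2 12
python3 - <<'E'
from h import *
from rig import get_image
d=get_image("wrist");np.savez("wrist2.npz",**d);cv2.imwrite("pics/wrist2.png",d["img"][:,:,::-1])
E
```

```text
clock: 2.5
position: [521.4, -49.1, 80.3]
eef_rot: [3.141, -0.142, 0.164]
ft_force: [-0.4, -0.5, 0.7]
width: 58.1
finger_force: 0.0
in key frame: [ 2.55  0.89 17.09] F key axes [-0.38 -0.39  0.79] T [-0.03  0.06 -0.01] w 58.1 t 2.5
shift m [-0.0011  0.0007  0.0051] turn [ 0.0006 -0.0019  0.0008]
```

View pics/wrist2.png

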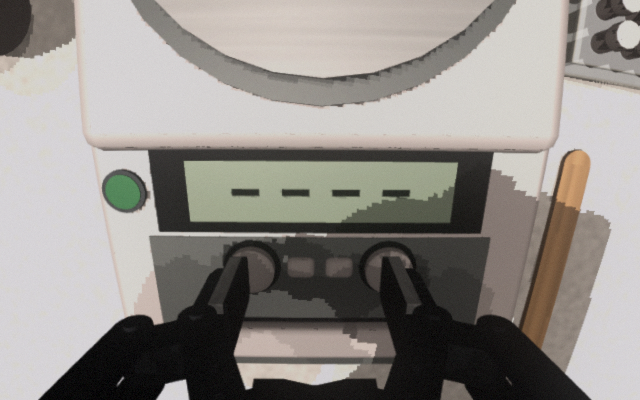

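The wrist view shows the tips just above the round keys at (251,267) and (387,267). The gripper sits about 1.5 mm too far left, so I'll correct that and come down slowly.

```bash
python3 -m pendant '[[0.058,-0.001,0.0015,0.001,0,0,0],[0.058,-0.001,0.0015,0.003,0,0,0],[0.058,-0.001,0.0015,0.005,0,0,0],[0.058,-0.001,0.0015,0.006,0,0,0],[0.058,-0.001,0.0015,0.007,0,0,0],[0.058,-0.001,0.0015,0.007,0,0,0]]'; python3 go.py 1.5 -0.5 8
```

```text
clock: 3.15
position: [521.2, -50.3, 72.4]
eef_rot: [3.141, -0.14, 0.164]
ft_force: [-2.0, -0.5, 5.7]
width: 57.9
finger_force: 2.8
in key frame: [ 1.09 -0.18  9.34] F key axes [-1.2  -0.23  5.91] T [-0.05  0.21 -0.05] w 57.9 t 3.15
shift m [0.0004 0.0003 0.0013] turn [ 0.     -0.0005  0.0015]
```

```bash
python3 -m pendant '[[0.058,0,0,0.001,0,0,0],[0.058,0,0,0.002,0,0,0],[0.058,0,0,0.002,0,0,0]]'; python3 go.py 1.5 -0.5 8;  python3 - <<'E'
from rig import readout
import numpy as np
from scipy.spatial.transform import Rotation as Ro
o=readout.get_obs();print(Ro.from_euler('xyz',o["eef_rot"]).as_matrix().T@o["torque"])
E
```

```text
clock: 3.45
position: [521.4, -50.3, 71.4]
eef_rot: [3.141, -0.141, 0.164]
ft_force: [-4.2, -0.8, 15.6]
width: 58.0
finger_force: 7.2
in key frame: [ 1.12 -0.2   8.31] F key axes [-2.04 -0.07 16.09] T [-0.11  0.56 -0.01] w 58.0 t 3.45
shift m [0.0004 0.0003 0.0003] turn [ 0.0003 -0.001   0.0016]
[-0.01741411 -0.56666673  0.01187276]
```

```bash
python3 -m pendant '[[0.058,0,0,0.0005,0,0,0],[0.058,0,0,0.0005,0,0,0],[0.058,0,0,0.0005,0,0,0],[0.058,0,0,0.0005,0,0,0],[0.058,0,0,0.0005,0,0,0],[0.058,0,0,0.0005,0,0,0],[0.058,0,0,0.0005,0,0,0],[0.058,0,0,0.0005,0,0,0]]' | grep -E "clock|force"
python3 -m pendant '[[0.058,0,0,0,0,0,0],[0.058,0,0,0,0,0,0],[0.058,0,0,0,0,0,0],[0.058,0,0,0,0,0,0],[0.058,0,0,0,0,0,0],[0.058,0,0,0,0,0,0],[0.058,0,0,0,0,0,0],[0.058,0,0,0,0,0,0]]' | grep -E "clock|force"
python3 -m pendant '[[0.058,0,0,0,0,0,0],[0.058,0,0,0,0,0,0],[0.058,0,0,0,0,0,0],[0.058,0,0,0,0,0,0],[0.058,0,0,0,0,0,0],[0.058,0,0,0,0,0,0],[0.058,0,0,0,0,0,0],[0.058,0,0,0,0,0,0]]' | grep -E "clock|force"
python3 -m pendant '[[0.058,0,0,0,0,0,0],[0.058,0,0,0,0,0,0],[0.058,0,0,0,0,0,0],[0.058,0,0,0,0,0,0],[0.058,0,0,0,0,0,0],[0.058,0,0,0,0,0,0],[0.058,0,0,0,0,0,0],[0.058,0,0,0,0,0,0]]' | grep -E "clock|force"
python3 -m pendant '[[0.058,0,0,0,0,0,0],[0.058,0,0,0,0,0,0],[0.058,0,0,0,0,0,0],[0.058,0,0,0,0,0,0]]'
python3 go.py 1.5 -0.5 28
python3 - <<'E'
from h import *
from rig import get_image
d=get_image("wrist");cv2.imwrite("pics/wrist3.png",d["img"][:,:,::-1])
E
```

```text
clock: 4.25
ft_force: [-6.2, -0.3, 17.7]
finger_force: 9.4
clock: 5.05
ft_force: [-6.1, -1.3, 18.3]
finger_force: 9.4
clock: 5.85
ft_force: [-6.1, -0.5, 18.7]
finger_force: 9.4
clock: 6.65
ft_force: [-5.1, -0.8, 17.8]
finger_force: 9.4
clock: 7.05
position: [521.4, -50.3, 71.3]
eef_rot: [3.141, -0.141, 0.164]
ft_force: [-6.0, -1.1, 17.5]
width: 58.1
finger_force: 9.4
in key frame: [ 1.14 -0.2   8.25] F key axes [-3.62 -0.13 18.2 ] T [-0.07  0.59 -0.05] w 58.1 t 7.05
shift m [ 0.0004  0.0003 -0.0197] turn [ 0.0004 -0.0014  0.0016]
```

View pics/wrist3.png

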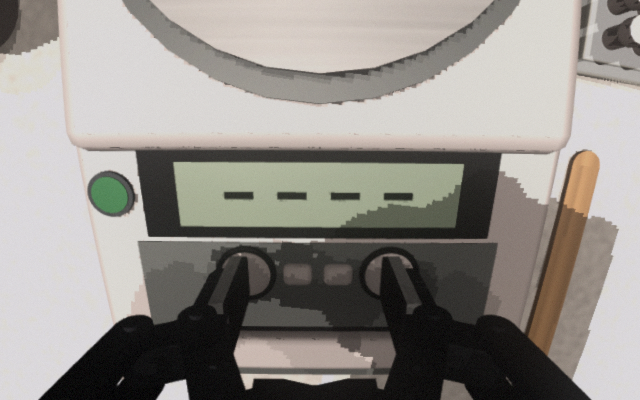

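The picture shows both tips resting on the sunk round keys at (240,272) and (388,272), with the small keys clear. I've held for more than 3.5 s, so I'll release and check the display.

```bash
python3 -m pendant '[[0.058,0,0,-0.003,0,0,0],[0.058,0,0,-0.008,0,0,0],[0.058,0,0,-0.015,0,0,0],[0.058,0,0,-0.02,0,0,0],[0.058,0,0,-0.02,0,0,0]]'; python3 go.py -39 -0.5 20
python3 - <<'E'
from h import *
from rig import get_image
d=get_image("wrist");cv2.imwrite("pics/wrist4.png",d["img"][:,:,::-1])
E
```

```text
clock: 7.6
position: [519.0, -50.6, 90.2]
eef_rot: [3.141, -0.141, 0.164]
ft_force: [-0.5, -0.4, -0.1]
width: 58.1
finger_force: 0.0
in key frame: [ 1.34 -0.18 27.24] F key axes [-0.54 -0.28 -0.01] T [-0.01  0.04  0.01] w 58.1 t 7.6
shift m [-0.0404  0.0003  0.0072] turn [ 0.0001 -0.0012  0.0013]
```

View pics/wrist4.png

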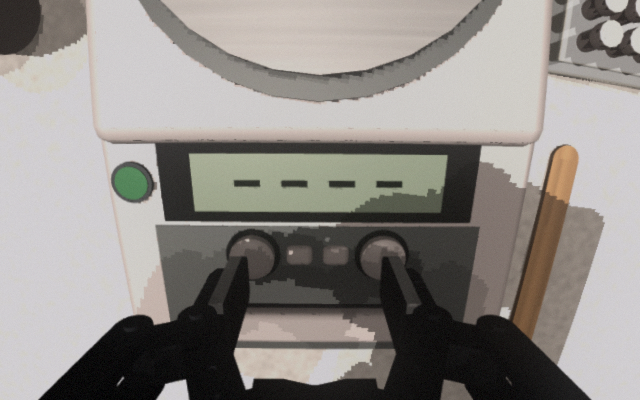

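Both keys are back up, at (252,256) and (382,256), and the display hasn't changed. Next is the tare bar.

```bash
python3 -m pendant '[[0.05,-0.02,0,0,0,0,0],[0.05,-0.04,0,0,0,0,0],[0.05,-0.04,0,0.004,0,0,0],[0.05,-0.04,0,0.008,0,0,0],[0.05,-0.04,0,0.01,0,0,0],[0.05,-0.04,0,0.01,0,0,0]]'; python3 go.py -39 -0.5 9
```

```text
clock: 8.25
position: [482.1, -56.9, 73.8]
eef_rot: [3.141, -0.14, 0.164]
ft_force: [0.3, -0.2, 0.2]
width: 50.4
finger_force: 0.0
in key frame: [-37.96  -0.4   16.22] F key axes [ 0.32 -0.28  0.14] T [ 0.01  0.08 -0.02] w 50.4 t 8.25
shift m [-0.001   0.0001  0.0072] turn [-0.     -0.0007  0.0015]
```

```bash
python3 -m pendant '[[0.05,-0.001,0,0.002,0,0,0],[0.05,-0.001,0,0.004,0,0,0],[0.05,-0.001,0,0.0055,0,0,0],[0.05,-0.001,0,0.007,0,0,0],[0.05,-0.001,0,0.008,0,0,0],[0.05,-0.001,0,0.008,0,0,0]]'; python3 go.py -39 -0.5 9
```

```text
clock: 8.85
position: [481.6, -56.9, 67.2]
eef_rot: [3.141, -0.142, 0.164]
ft_force: [-2.3, -0.3, 12.8]
width: 50.2
finger_force: 6.9
in key frame: [-39.4   -0.31   9.8 ] F key axes [-0.52  0.03 13.  ] T [0.06 0.29 0.03] w 50.2 t 8.85
shift m [0.0004 0.0002 0.0008] turn [ 0.0004 -0.0019  0.0014]
```

```bash
python3 -m pendant '[[0.05,0,0,0.0007,0,0,0],[0.05,0,0,0.0007,0,0,0],[0.05,0,0,0.0007,0,0,0],[0.05,0,0,0.0007,0,0,0],[0.05,0,0,0.0007,0,0,0],[0.05,0,0,0.0007,0,0,0]]'; python3 go.py -39 -0.5 9
python3 -m pendant '[[0.05,0,0,-0.003,0,0,0],[0.05,0,0,-0.01,0,0,0],[0.05,0,0,-0.03,0,0,0],[0.05,0,0,-0.06,0,0,0],[0.05,0,0,-0.09,0,0,0],[0.05,0,0,-0.1,0,0,0],[0.05,0,0,-0.1,0,0,0],[0.05,0,0,-0.1,0,0,0]]'
python3 - <<'E'
from h import *
from rig import get_image
d=get_image("wrist");t=get_image("top")
cv2.imwrite("pics/end.png",np.vstack([d["img"][:,:,::-1][60:330],cv2.resize(t["img"][95:290:,240:480],(640,320))[:,:,::-1]]))
E
```

```text
clock: 9.45
position: [481.7, -56.9, 67.1]
eef_rot: [3.141, -0.142, 0.164]
ft_force: [-4.9, 0.1, 19.1]
width: 50.4
finger_force: 10.1
in key frame: [-39.37  -0.32   9.67] F key axes [-2.11  0.87 19.62] T [0.16 0.4  0.04] w 50.4 t 9.45
shift m [0.0004 0.0002 0.0007] turn [ 0.0007 -0.0025  0.0014]
clock: 10.25
position: [466.7, -58.9, 163.6]
eef_rot: [-3.141, -0.139, 0.164]
ft_force: [-1.2, 0.1, -0.3]
width: 50.1
finger_force: 0.0
```

View pics/end.png

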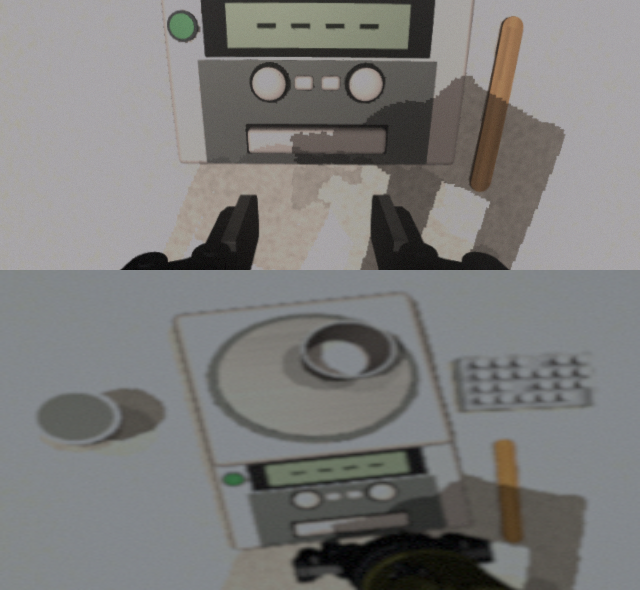

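The picture shows all keys and the bar up, the gripper clear, and the cup, rack, stack and spatula where they were. I'm handing in.

```bash
python3 -c "
from rig import job_done
print(job_done())"
```

```text
the job is handed in; nothing more can be done
None
```

I pressed both round keys together, held them down for about 3.6 s and let them up, then pressed and released the tare bar; job handed in at about 10 s of robot time, with the small keys, cup and everything beside the balance left alone (the display read "----" throughout, so full travel is judged from force and position).

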